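# Change over two clay figures on their painting easels

## Robot

A 6-joint arm with a two-finger parallel gripper is mounted at the origin on the work surface. World frame = base frame: x ahead of the robot, y to its left, z up, the work surface at z = 0. Lengths are in m, angles in rad, forces in N, time in s.
With the tool pointing down it reaches from about 0.35 to 0.975 m from the base axis. Payload 4.9 kg.
Tool frame: the origin (TCP) lies on the front face of the gripper's body, between the roots of the fingers; the fingertips stand ctrl.finger_overhang ahead of it and the grasp point (between the pads) lies 54 mm ahead of it (ctrl.finger_overhang is the distance from the TCP to the fingertips, in m); z points along the fingers, y is the line along which they close (so a half turn about z gives the same grasp; the last joint's range is limited). The gripper opens to 85 mm and grips with 20 to 120 N. Pads are 22 mm wide; open, the fingers measure 114 mm over their backs; the gripper's body (76 mm by 85 mm) begins 54 mm behind the grasp point. The pads swing forward as they close: fully open they stand 13 mm farther back than shut.
Start: joints at [-1.463, 0.053, 1.613, -0, 1.476, -0.119], TCP at [0.141, -0.609, 0.304] pointing down, gripper open.
Joint ranges: [-3.01, 3.01], [-1.01, 2.22], [0.06, 2.58], [-1.02, 4.17], [0.09, 2.62], [-3.14, 3.14]. Speed limits (rad/s): [2.57, 2.57, 3.14, 3.14, 3.14, 3.14].

## Interface

Orientations are given as a rotation vector (axis times angle).
In Python, from station import ctrl, vision gives the robot as it stands. The module is installed in compiled form; this text tells all that it offers.
- The arm moves only by the tool drive_tool, never from a script. Its argument "rows" is a list of rows, each a list of 2 entries, a list of its own where there are three numbers: the shift along the tool's x, y, z in m, then the turn about the tool's z in rad. A call has 1 to 10 rows; each row shifts and turns the commanded pose from where the row before left it, along the tool's axes as they then stand; what a row does not reach is not made up. A row lasts 1/10 s, in which the tool goes at most 50 mm and 8.59 degrees, less where a joint would pass 70% of its speed; a pose out of reach is approached as far as the arm can. A call with a gripper value outside its range is refused whole. "jaw" is the closure, from 0 (fully open) to 1 (shut), set as the call begins (left out, the last holds). The fingers move at their own pace and stop on an object; "grip_force" is the grip in N (left out, the last holds). Time passes only in rows, so rows that do not move let the fingers close. It gives the time, the measured TCP pose, the force, the opening and the grip force at its end, in the units of the state.
- ctrl.get_obs(): the state, without advancing time (a new reading comes with each control period).
- vision.get_image(name): name is "side" or "top"; returns a dict with "image" (400x640x3 uint8, blue, green, red), "vertical_fov" (degrees; the focal length in pixels is half the picture's height over the tangent of half this angle, whatever the lens; pixels are square), "cx", "cy" (the principal point, pixels), "R" (3x3) and "t" (3): a world point X has camera coordinates R X + t. Camera axes: x right, y down, z forward; pixel columns grow to the right and rows downward; lengths in m; the calibration is good to about 2 mm. A picture is of the moment at which its call begins. There is no depth.
- ctrl.finish_job(): hands the job in; it is judged then, once.
The state is a dict: "t": time; "q": joint angles; "dq": joint speeds; "effort": joint torques, N m; "tool_pos": TCP position; "tool_rot": TCP orientation; "contact_force": force on the tool from outside, world axes, zero at the start; "wrist_torque": the same for the moment, N m; "opening": finger opening in m; "grip_force": force on a finger pad.
Only numpy, scipy, OpenCV 4.12 (cv2) and the standard library are available. Lean on these libraries where they do the work, as an engineer would, in place of code of your own. Each camera call takes 0.05 s, during which the arm holds its last target. There are 200 camera calls.

## Task

Change over the two clay figures on their small wooden easels: push the long-eared rabbit, which leans back on its rail, up until it stands upright on its foot by itself, and tip the upright owl back until it rests leaning against the rail behind it. Only push with the fingertips or the outside of the fingers: do not grip, lift or carry the figures or shove them off their places, do not let either fall flat, and leave everything else on the table alone.

Things in the scene. Friction and masses are not known exactly. Their poses are not given: they have to be found in the camera images.
- rabbit: long-eared clay rabbit, 142 tall, about 0.33 kg, at first leaning back 36 degrees on its rail. Origin: centre of its foot's underside; own z up through the figure, face looks to own -x, y across. Foot 40 (x) x 72 (y) x 14 (z); above it a slab 24 thick (x -12 to 12), 70 wide at the body (z to 80), 42 at the head (to 112), ears 102 to 142, the pair 37 wide, flush with the slab's back
- owl: squat clay owl with two short ear tufts, 114 tall, about 0.36 kg, at first upright in front of its rail. Origin, axes and foot as the rabbit's; above the foot a slab 24 thick (x -12 to 12), 66 wide, up to z 104; face details stand up to 6 out of its front
- rabbit_top (a point): middle of the rabbit's ear tips, 142 above its origin along its own z. The rabbit pivots on the back bottom edge of its foot (x = 20, z = 0 in its frame) and balances there about 20 degrees from upright; nearer to upright it settles on its foot by itself. The ear tips rise from about 128 to 150 above the table as it is stood up
- owl_top (a point): middle of the owl's crown, 104 above its origin along its own z. Tipped back over 20 to 25 degrees on the back bottom edge of its foot (x = 20, z = 0 in its frame) the owl falls on to the rail by itself and then leans about 36 degrees
- rabbit_easel: wooden easel fixed to the table that carries the rabbit: plywood base 125 (x from -40 to 85) x 130 (y) x 8 thick, with two side posts 12 wide at y = +-58, x = 58, 72 tall, carrying a rail. Origin: under the middle of the place where the figure's foot stands (table height); its +x points from the foot towards the rail, z up
- rabbit_rail: fixed round wooden rail of the rabbit's easel, 14 in diameter, 104 long along the easel's y, against which a figure can lean; origin at its middle, 58 from the easel's origin along the easel's +x, its centre 62 and its top 69 above the table
- owl_easel: wooden easel fixed to the table that carries the owl: plywood base 125 (x from -40 to 85) x 130 (y) x 8 thick, with two side posts 12 wide at y = +-58, x = 58, 72 tall, carrying a rail. Origin: under the middle of the place where the figure's foot stands (table height); its +x points from the foot towards the rail, z up
- owl_rail: fixed round wooden rail of the owl's easel, 14 in diameter, 104 long along the easel's y, against which a figure can lean; origin at its middle, 58 from the easel's origin along the easel's +x, its centre 62 and its top 69 above the table
- brush: slim blue-handled paint brush lying on the table between the two easels, 170 long; origin near its middle; not part of the job
- paint_pot: small open amber glass paint pot, 64 across, 45 tall; origin under its centre; not part of the job
- pot_lid: dark steel lid of the pot lying flat, 68 across, 12 thick; origin under its centre; not part of the job
- water_cup: white ceramic cup, 68 across, 75 tall; origin under its centre; not part of the job
- bird: small round clay bird, about 90 long and 64 tall; origin under its centre; not part of the job
- glaze_bottle: amber glass bottle with black cap, 48 across, 110 tall; origin under its centre; not part of the job
- rolling_pin: plain wooden rolling pin lying down, 32 across, 160 long; origin at the underside of its middle; not part of the job
Things that resemble listed ones, but are neither listed nor needed, are in the scene too. What is shaped like the owl but blue or red is not meant.

How it is judged:
At the end, for the whole second after the job is handed in: Rabbit upright within 0.06 rad, origin 4 to 12 mm above the table and within 35 mm of its easel's origin; owl tilted 0.45 to 0.85 rad, bearing on the rail with 0.1 N or more, crown over 30 mm towards the rail, origin within 40 mm of its easel's; both still (0.02 m/s, 0.1 rad/s) (angle between rabbit's own z axis and vertical below 0.06 rad and horizontal distance between rabbit and rabbit_easel below 0.035 m and height (world z) of rabbit between 0.004 and 0.012 m and linear speed of each of rabbit, owl below 0.02 m/s and angular speed of each of rabbit, owl below 0.1 rad/s and angle between owl's own z axis and vertical between 0.45 and 0.85 rad and contact force between owl and owl_rail above 0.1 N and x of owl_top in the frame of owl_easel above 0.03 m and horizontal distance between owl and owl_easel below 0.04 m); the robot touches nothing.
It fails at once if a figure is lifted (origin more than 38 mm above the table) (height (world z) of any of rabbit, owl above 0.038 m).
It fails at once if a figure is carried or shoved away (origin more than 45 mm from its easel's origin, seen from above) (horizontal distance between rabbit and rabbit_easel above 0.045 m or horizontal distance between owl and owl_easel above 0.045 m).
It fails at once if a figure falls flat (more than 57 degrees from upright) (angle between any of rabbit, owl's own z axis and vertical above 1 rad).
It fails at once if another thing on the table is moved more than 20 mm (distance of any of brush, paint_pot, pot_lid, water_cup, bird, glaze_bottle, rolling_pin from where it was at the start of the episode above 0.02 m).
It also fails if it takes over 64 s, if anything falls off the work surface, if the arm or the gripper's body presses on something with over 40 N, if the wrist force passes 120 N, or if a joint passes its speed limit or range.

## Working session

There is one attempt and no reset: what is moved stays moved. The work goes in short steps, Python scripts to look and compute and a tool call to move; the robot and the scene stay as the last step left them, time stands still between calls to the robot, and variables do not carry over. Pictures are saved under pics/ and viewed, at most 10 in all, crops included, and the job is handed in when it is done.

Besides the shell and the picture viewer there is one more tool, called after "Call:" by a JSON object that holds its "name" and its "arguments". drive_tool: Moves the arm, as the interface text tells. Its arguments: {"type":"object","properties":{"rows":{"type":"array","items":{"type":"array"}},"jaw":{"type":"number"},"grip_force":{"type":"number"}},"required":["rows"]}

```bash
mkdir -p pics; python3 - <<'E'
from station import ctrl, vision
import cv2
o=ctrl.get_obs(); print(o, ctrl.finger_overhang)
for n in("top","side"):
    d=vision.get_image(n); cv2.imwrite(f"pics/{n}0.png",d["image"]); print(n,d["vertical_fov"],d["cx"],d["cy"],d["R"],d["t"])
E
```

```text
{'t': 0.0, 'q': array([-1.46302543e+00,  5.33782267e-02,  1.61429372e+00, -2.33785580e-05,
        1.47596021e+00, -1.18994669e-01]), 'dq': array([-0.00078889,  0.00122283, -0.00118666,  0.00205336, -0.00231006,
        0.0015667 ]), 'effort': array([ 2.11967636e-03, -3.93681192e+01, -3.70174849e+01,  1.63182708e-04,
        7.22361845e-03, -1.06432495e-06]), 'tool_pos': array([ 0.14046541, -0.60853322,  0.30264976]), 'tool_rot': array([-3.11939376e+00, -3.55212535e-01,  1.85633421e-05]), 'contact_force': array([ 0.64658008, -0.40450057,  0.41436259]), 'wrist_torque': array([-0.04375916, -0.02664036, -0.02410778]), 'grip_force': 0.0, 'opening': 0.08547575398297665} 0.0726
top 51.558904750874056 312.7353886623418 201.18863430062558 [[ 0.07996214 -0.99678178  0.00566882]
 [-0.9744159  -0.07936379 -0.21027373]
 [ 0.21004692  0.01129015 -0.97762612]] [-0.01732054  0.58090565  1.14649759]
side 55.77715313014463 320.3638298555775 203.72998275994308 [[ 0.97951103 -0.20128399  0.00655038]
 [-0.15500805 -0.77428482 -0.61355971]
 [ 0.1285716   0.59997314 -0.78962116]] [-0.54706223  0.13967823  1.03434245]
```

View pics/top0.png

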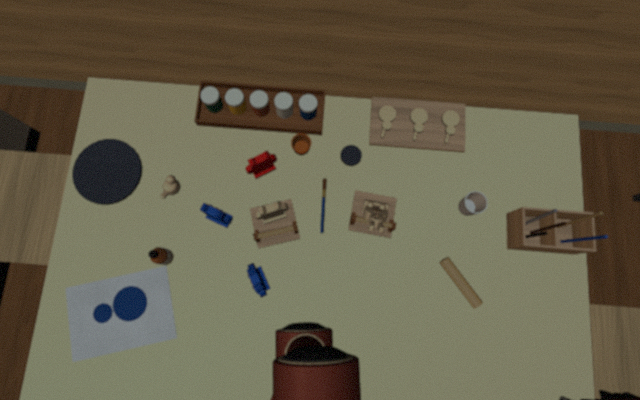

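View pics/side0.png

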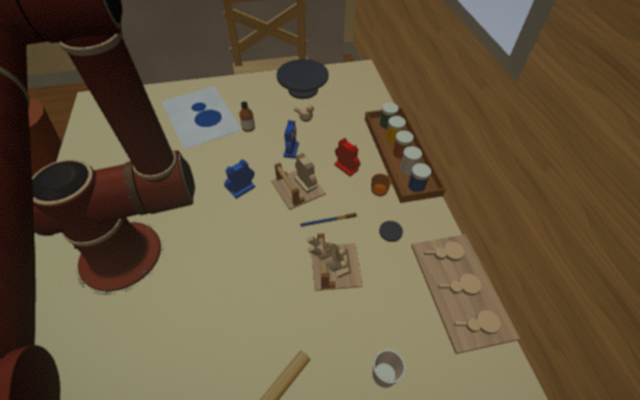

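The top view shows the owl's easel near (274,223), its rail on the lower (robot) side, and the rabbit's easel near (373,214), also with its rail on the robot side. I'll enlarge both views.

```bash
python3 - <<'E'
import cv2,numpy as np
t=cv2.imread("pics/top0.png");s=cv2.imread("pics/side0.png")
f=lambda im,x,y,w,h,k:cv2.convertScaleAbs(cv2.resize(im[y:y+h,x:x+w],None,fx=k,fy=k,interpolation=cv2.INTER_CUBIC),alpha=1.6)
a=f(t,240,180,160,75,5); b=np.hstack([f(s,265,145,70,70,5.714),f(s,300,225,70,70,5.714)])[:225*2-0]
b=cv2.resize(b,(440,220)) if 0 else b[:, :800]
cv2.imwrite("pics/topz.png",a); cv2.imwrite("pics/sidez.png",b); print(a.shape,b.shape)
E
```

```text
(375, 800, 3) (400, 800, 3)
```

View pics/topz.png

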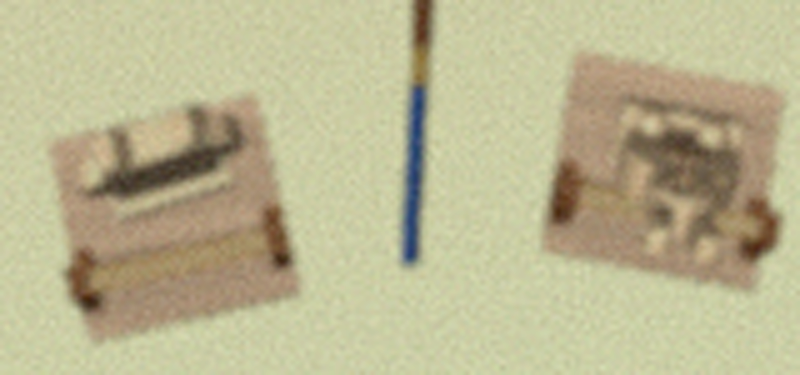

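View pics/sidez.png

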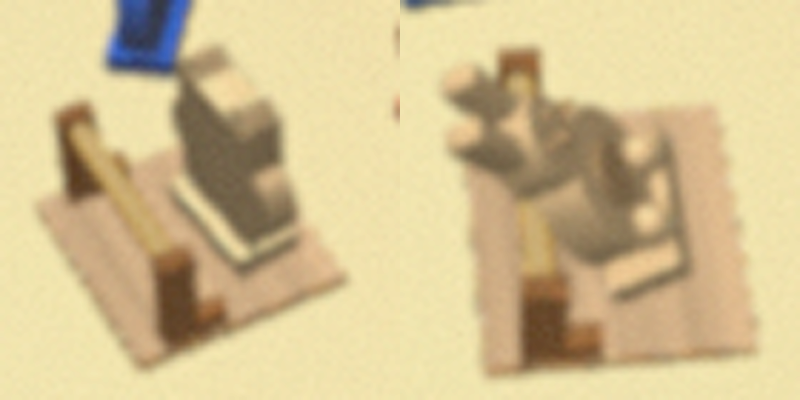

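The owl's base corners in the 5x top crop are (52,140), (255,92), (300,293) and (97,342). The rabbit's are (577,52), (785,92), (752,292) and (543,250). Both figures face away from the robot. I'll fit the easel poses from these corners.

```bash
cat > h.py <<'E'
import numpy as np, cv2
from station import ctrl, vision
def cam(n):
    d=vision.get_image(n); f=200/np.tan(np.radians(d["vertical_fov"])/2); return d,f
def ray(d,f,uv,z):
    r=d["R"].T@np.array([(uv[0]-d["cx"])/f,(uv[1]-d["cy"])/f,1]); c=-d["R"].T@d["t"]
    return c+r*(z-c[2])/r[2]
def proj(d,f,X):
    p=np.atleast_2d(X)@d["R"].T+d["t"]; return p[:,:2]/p[:,2:]*f+[d["cx"],d["cy"]]
E
python3 - <<'E'
from h import *
d,f=cam("top"); s,fs=cam("side")
un=lambda p,k=5,o=(240,180):(np.array(p)+.5)/k-.5+o
C={"owl":[(52,140),(255,92),(300,293),(97,342)],"rab":[(577,52),(785,92),(752,292),(543,250)]}
# local corners order: front-left(img), front-right, rear-right, rear-left ; easel x toward robot (rail), image right=-y world
for k,c in C.items():
    W=np.array([ray(d,f,un(p),.008)[:2] for p in c])
    L=np.array([(-.04,-.065),(-.04,.065),(.085,.065),(.085,-.065)])
    # easel +x ~ -x world, +y ~ -y world
    lm,wm=L.mean(0),W.mean(0); H=(L-lm).T@(W-wm); th=np.arctan2(H[0,1]-H[1,0],H[0,0]+H[1,1])
    R=np.array([[np.cos(th),-np.sin(th)],[np.sin(th),np.cos(th)]]); o=wm-R@lm
    print(k,"origin",o.round(4),"th",th.round(4),"res mm",((W-(L@R.T+o))*1e3).round(1).tolist())
    # check with side camera: corners & rail ends
    P=np.c_[L@R.T+o,np.full(4,.008)]; print(proj(s,fs,P).round(0).tolist())
    for n,x,z in(("railtop",.058,.069),("foot",0,.008),("footback",.02,.008)): print(n,(R@[x,0]+o).round(4))
    if k=="rab":
        for a in (.0,36*np.pi/180):
            top=np.array([.02-.02*np.cos(a)+.142*np.sin(a),0]); z=.008+.02*np.sin(a)+.142*np.cos(a)
            X=np.r_[R@top+o,z]; print(a,X.round(4),proj(d,f,X)[0],proj(s,fs,X)[0])
    else:
        X=np.r_[o,.112]; print("crown",X,proj(d,f,X)[0],proj(s,fs,X)[0])
for n,p in dict(red=(262,163),blue1=(217,215),blue2=(258,280),pot=(301,145),lid=(351,155),brushA=(324,180),brushB=(322,232)).items(): print(n,ray(d,f,p,.03).round(3))
E
```

```text
owl origin [0.5378 0.1459] th -2.8242 res mm [[1.1, -1.6], [0.3, 1.8], [-1.5, 2.7], [0.1, -2.9]]
[[306.0, 166.0], [326.0, 193.0], [290.0, 209.0], [271.0, 181.0]]
railtop [0.4827 0.1278]
foot [0.5378 0.1459]
footback [0.5188 0.1396]
crown [0.53783764 0.1458564  0.112     ] [269.92176912 208.99211962] [303.61335574 160.76694116]
rab origin [ 0.5904 -0.1561] th 3.0262 res mm [[-0.1, -0.3], [0.1, 0.5], [-0.2, 1.2], [0.1, -1.4]]
[[355.0, 243.0], [362.0, 286.0], [314.0, 290.0], [310.0, 247.0]]
railtop [ 0.5328 -0.1494]
foot [ 0.5904 -0.1561]
footback [ 0.5705 -0.1538]
0.0 [ 0.5904 -0.1561  0.15  ] [381.49543179 196.20104284] [347.13033993 236.12389037]
0.6283185307179586 [ 0.5037 -0.146   0.1346] [375.3784597  228.35207801] [310.5779953  242.16986062]
red [0.694 0.194 0.03 ]
blue1 [0.522 0.31  0.03 ]
blue2 [0.343 0.168 0.03 ]
pot [0.761 0.08  0.03 ]
lid [ 0.741 -0.076  0.03 ]
brushA [0.655 0.001 0.03 ]
brushB [ 0.497 -0.005  0.03 ]
```

Call:
{"name": "drive_tool", "arguments": {"rows": [[[0, 0, 0], 0.114], [[0, 0, 0], 0.114], [[0, 0, 0], 0.114], [[0.0166, -0.0313, 0], 0], [[0.0166, -0.0313, 0], 0], [[0.0166, -0.0313, 0], 0], [[0.0166, -0.0313, 0], 0], [[0.0166, -0.0313, 0], 0], [[0.0166, -0.0313, 0], 0], [[0.0166, -0.0313, 0], 0]], "jaw": 1}}

```text
t: 1.2
tool_pos: [0.2817, -0.4033, 0.3037]
tool_rot: [-3.136, 0.181, -0.0]
contact_force: [0.5, 0.8, 0.8]
opening: 0.0001
grip_force: 0.0
```

Call:
{"name": "drive_tool", "arguments": {"rows": [[[0.0166, -0.0313, 0], 0], [[0.0166, -0.0313, 0], 0], [[0.0166, -0.0313, 0], 0], [[0.0166, -0.0313, 0], 0], [[0.0166, -0.0313, 0], 0], [[0.0166, -0.0313, 0], 0], [[0.0166, -0.0313, 0], 0], [[0.0166, -0.0313, 0], 0], [[0.0166, -0.0313, 0], 0], [[0, 0, 0], 0]]}}

```text
t: 2.2
tool_pos: [0.4631, -0.1393, 0.3037]
tool_rot: [-3.136, 0.173, -0.0]
contact_force: [-1.0, -0.6, -0.8]
opening: -0.0001
grip_force: 0.0
```

Call:
{"name": "drive_tool", "arguments": {"rows": [[[0, 0.002, 0.02], 0], [[0, 0, 0.03], 0], [[0, 0, 0.03], 0], [[0, 0, 0.03], 0], [[0, 0, 0.02], 0], [[0, 0, 0], 0], [[0.008, 0, 0], 0], [[0.008, 0, 0], 0], [[0, 0, 0], 0]]}}

```text
t: 3.1
tool_pos: [0.4796, -0.1467, 0.1761]
tool_rot: [3.135, -0.18, 0.006]
contact_force: [0.4, -0.0, 0.1]
opening: -0.0001
grip_force: 0.0
```

```bash
python3 - <<'E'
from h import *
d,f=cam("top"); s,fs=cam("side")
print(ctrl.get_obs()["tool_pos"])
a=cv2.resize(d["image"][180:255,330:420],None,fx=4.4,fy=4.4,interpolation=2); b=cv2.resize(s["image"][205:300,290:385],None,fx=4.2,fy=4.2,interpolation=2)
h=min(a.shape[0],b.shape[0]); 
cv2.imwrite("pics/r1.png",cv2.convertScaleAbs(np.hstack([a[:h],b[:h]]),alpha=1.6))
E
```

```text
[ 0.47851538 -0.14622201  0.17520238]
```

View pics/r1.png

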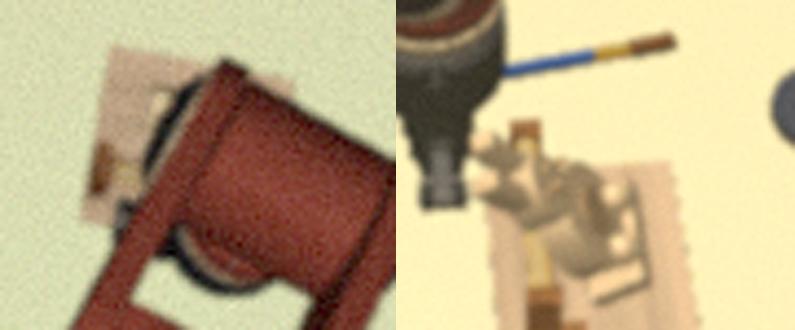

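The picture shows the shut fingers just behind the ears (side crop: fingers at (443,195), ear tips at (485,165)), roughly centred. I'll push forward slowly.

Call:
{"name": "drive_tool", "arguments": {"rows": [[[0.003, 0, 0], 0], [[0.003, 0, 0], 0], [[0.003, 0, 0], 0], [[0.003, 0, 0], 0], [[0.003, 0, 0], 0], [[0.003, 0, 0], 0], [[0.003, 0, 0], 0], [[0.003, 0, 0], 0], [[0.003, 0, 0], 0], [[0.003, 0, 0], 0]]}}

```text
t: 4.2
tool_pos: [0.5078, -0.1493, 0.1745]
tool_rot: [-3.136, 0.181, 0.0]
contact_force: [-4.0, 0.8, 7.3]
opening: -0.0002
grip_force: 1.4
```

Call:
{"name": "drive_tool", "arguments": {"rows": [[[0.003, 0, 0], 0], [[0.003, 0, 0], 0], [[0.003, 0, 0], 0], [[0.003, 0, 0], 0], [[0.002, 0, 0], 0], [[0.002, 0, 0], 0], [[0.002, 0, 0], 0], [[0, 0, 0], 0]]}}

```text
t: 5.0
tool_pos: [0.5288, -0.1522, 0.1804]
tool_rot: [3.134, -0.18, 0.015]
contact_force: [-3.7, 4.8, 20.6]
opening: -0.0001
grip_force: 1.2
```

```bash
python3 - <<'E'
from h import *
s,fs=cam("side")
print(ctrl.get_obs()["tool_pos"],ctrl.get_obs()["contact_force"])
cv2.imwrite("pics/r2.png",cv2.convertScaleAbs(cv2.resize(s["image"][205:300,290:385],None,fx=4.2,fy=4.2,interpolation=2),alpha=1.6))
E
```

```text
[ 0.52873568 -0.15220494  0.18031748] [-4.13124883  5.15515686 22.05527211]
```

View pics/r2.png

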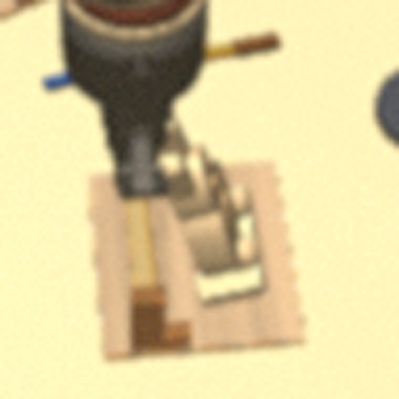

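The rabbit now leans only about 18 degrees (foot at (230,285), ears at (175,130)). The ear tips have wedged up under the finger knuckle, so the tool feels 22 N upward. I'll raise the tool so that only the fingertips touch.

Call:
{"name": "drive_tool", "arguments": {"rows": [[[0, 0, -0.004], 0], [[0, 0, -0.004], 0], [[0, 0, -0.005], 0], [[0, 0, -0.005], 0], [[0, 0, -0.005], 0], [[0, 0, -0.003], 0], [[0, 0, 0], 0]]}}

```text
t: 5.75
tool_pos: [0.5255, -0.1515, 0.2005]
tool_rot: [3.136, -0.181, 0.001]
contact_force: [-0.5, -0.1, 0.2]
opening: 0.0001
grip_force: 0.0
```

```bash
python3 - <<'E'
from h import *
s,fs=cam("side")
print(ctrl.get_obs()["tool_pos"],ctrl.get_obs()["contact_force"])
cv2.imwrite("pics/r3.png",cv2.convertScaleAbs(cv2.resize(s["image"][205:300,290:385],None,fx=4.2,fy=4.2,interpolation=2),alpha=1.6))
E
```

```text
[ 0.52537069 -0.15142642  0.20013796] [-0.01428522 -0.40751889  0.14616759]
```

View pics/r3.png

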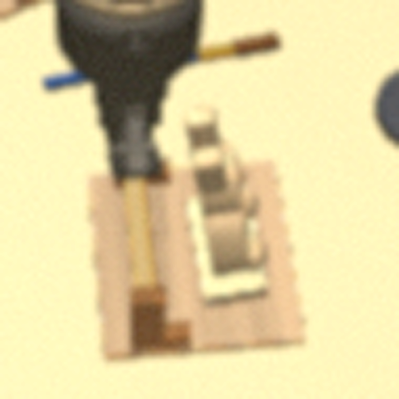

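The rabbit looks upright and clear of the finger (ears at (203,115) and (208,155), foot corners near (205,300) and (268,293)). I'll check its offset from the easel and its tilt.

Call:
{"name": "drive_tool", "arguments": {"rows": [[[-0.02, 0, -0.02], 0], [[-0.02, 0, -0.03], 0], [[-0.01, 0, -0.04], 0], [[0, -0.03, -0.03], -0.1], [[0, -0.04, 0], -0.1], [[0, -0.04, 0], -0.11], [[0, -0.04, 0], -0.11], [[0, 0, 0], 0]]}}

```text
t: 6.6
tool_pos: [0.4677, 0.0066, 0.3197]
tool_rot: [-3.102, -0.487, 0.0]
contact_force: [-0.0, -1.0, 0.3]
opening: 0.0002
grip_force: 0.0
```

```bash
python3 - <<'E'
from h import *
s,fs=cam("side"); d,f=cam("top")
print(ctrl.get_obs()["tool_pos"],ctrl.get_obs()["tool_rot"])
th=3.0262;R=np.array([[np.cos(th),-np.sin(th)],[np.sin(th),np.cos(th)]]);o=np.array([.5904,-.1561])
P=[(x,y,z) for x,y,z in[(-.02,.036,0),(.02,.036,0),(.02,-.036,0),(.02,.036,.014),(-.02,.036,.014),(.02,-.036,.014),(.012,.0185,.142),(.012,-.0185,.142)]]
for dx in(0,.02):
    W=np.array([np.r_[R@[x+dx,y]+o,z+.008] for x,y,z in P])
    print(dx,((proj(s,fs,W)-[290,205])*5).round(0).tolist(),"\n",((proj(d,f,W)-[340,175])*5).round(0).tolist())
a=cv2.resize(d["image"][175:255,340:420],None,fx=5,fy=5,interpolation=2); b=cv2.resize(s["image"][205:285+20,290:370],None,fx=5,fy=5,interpolation=2)[:400]
cv2.imwrite("pics/r4.png",cv2.convertScaleAbs(np.hstack([a,b]),alpha=1.6))
E
```

```text
[0.4683576  0.00379793 0.31966389] [ 3.10449762e+00  4.78501939e-01 -3.43828059e-04]
0 [[316.0, 359.0], [240.0, 365.0], [224.0, 245.0], [241.0, 352.0], [318.0, 346.0], [225.0, 232.0], [265.0, 191.0], [256.0, 125.0]] 
 [[232.0, 138.0], [221.0, 201.0], [105.0, 178.0], [226.0, 197.0], [236.0, 133.0], [107.0, 174.0], [238.0, 134.0], [170.0, 121.0]]
0.02 [[278.0, 362.0], [202.0, 367.0], [188.0, 248.0], [202.0, 355.0], [279.0, 349.0], [189.0, 234.0], [223.0, 194.0], [215.0, 128.0]] 
 [[227.0, 169.0], [216.0, 233.0], [99.0, 210.0], [220.0, 229.0], [231.0, 165.0], [102.0, 206.0], [232.0, 169.0], [164.0, 156.0]]
```

View pics/r4.png

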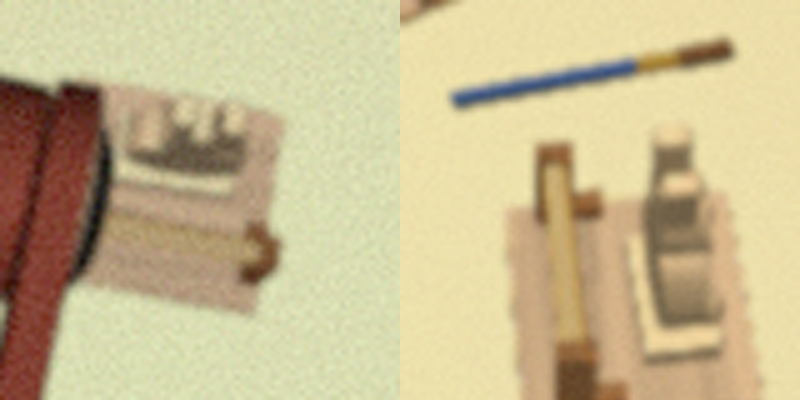

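The rabbit matches the prediction for upright at the easel origin: foot corners at (245,360) and (320,355) against (240,365) and (316,359) predicted, and the near ear's back edge within a few pixels. Next is the owl, which I'll approach from its front, above and beyond it.

Call:
{"name": "drive_tool", "arguments": {"rows": [[[0.033, -0.023, 0], -0.011], [[0.033, -0.023, 0], 0], [[0.033, -0.023, 0], 0], [[0.033, -0.023, 0], 0], [[0.033, -0.023, 0], 0], [[0, 0, 0], 0], [[0, 0, 0], 0]]}}

```text
t: 7.4
tool_pos: [0.5907, 0.1627, 0.3189]
tool_rot: [3.102, 0.492, -0.003]
contact_force: [0.3, -0.4, 0.6]
opening: -0.0001
grip_force: 0.0
```

Call:
{"name": "drive_tool", "arguments": {"rows": [[[0, 0, 0.02], 0], [[0, 0, 0.03], 0], [[0, 0, 0.03], 0], [[0, 0, 0.03], 0], [[0, 0, 0.02], 0], [[0, 0, 0.016], 0], [[0, 0, 0], 0], [[0, 0, 0], 0]]}}

```text
t: 8.2
tool_pos: [0.5903, 0.1628, 0.1746]
tool_rot: [3.103, 0.492, 0.001]
contact_force: [0.0, -1.0, 0.8]
opening: 0.0
grip_force: 0.0
```

Call:
{"name": "drive_tool", "arguments": {"rows": [[[-0.005, 0, 0], 0], [[-0.005, 0, 0], 0], [[-0.005, 0, 0], 0], [[-0.004, 0, 0], 0], [[-0.003, 0, 0], 0], [[-0.003, 0, 0], 0], [[-0.003, 0, 0], 0], [[-0.003, 0, 0], 0], [[-0.003, 0, 0], 0], [[0, 0, 0], 0]]}}

```text
t: 9.2
tool_pos: [0.5575, 0.1529, 0.174]
tool_rot: [3.103, 0.494, 0.0]
contact_force: [0.7, -0.1, 0.4]
opening: -0.0
grip_force: 0.3
```

Call:
{"name": "drive_tool", "arguments": {"rows": [[[-0.003, 0, 0], 0], [[-0.003, 0, 0], 0], [[-0.003, 0, 0], 0], [[-0.003, 0, 0], 0], [[-0.003, 0, 0], 0], [[0, 0, 0], 0]]}}

```text
t: 9.8
tool_pos: [0.5429, 0.1482, 0.1737]
tool_rot: [-3.103, -0.494, 0.001]
contact_force: [0.8, -0.6, 0.3]
opening: 0.0003
grip_force: 0.1
```

```bash
python3 - <<'E'
from h import *
s,fs=cam("side")
o=ctrl.get_obs();print(o["tool_pos"],o["contact_force"])
a=cv2.resize(s["image"][130:220,250:350],None,fx=4,fy=4,interpolation=2);b=cv2.resize(s["image"][205:295,290:390],None,fx=4,fy=4,interpolation=2)
cv2.imwrite("pics/o1.png",cv2.convertScaleAbs(np.hstack([a,b]),alpha=1.6))
E
```

```text
[0.54315957 0.14828193 0.17378188] [ 0.14520297 -0.02359915 -0.54651785]
```

View pics/o1.png

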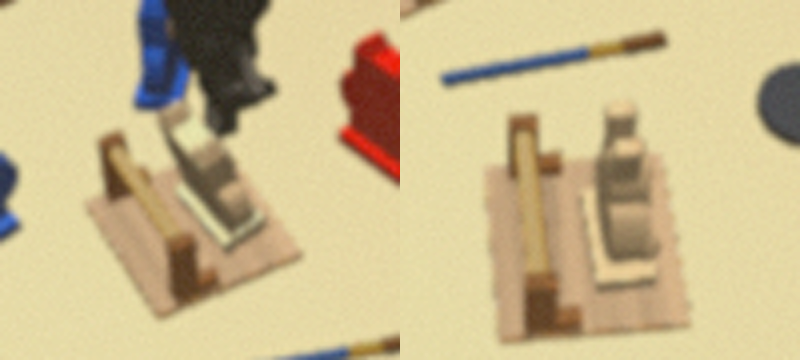

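The owl is tipping with its foot still in place (left half: crown at (185,130), foot at (225,225)), and the rabbit stays upright. I'll keep pushing past the balance point.

Call:
{"name": "drive_tool", "arguments": {"rows": [[[-0.003, 0, 0], 0], [[-0.003, 0, 0], 0], [[-0.003, 0, 0], 0], [[-0.003, 0, 0], 0], [[-0.003, 0, 0], 0], [[-0.003, 0, 0], 0], [[-0.003, 0, 0], 0], [[-0.003, 0, 0], 0], [[0, 0, 0], 0], [[0, 0, 0], 0]]}}

```text
t: 10.85
tool_pos: [0.5206, 0.1409, 0.174]
tool_rot: [-3.102, -0.494, -0.0]
contact_force: [-0.3, 0.3, 0.3]
opening: -0.0004
grip_force: 0.0
```

Call:
{"name": "drive_tool", "arguments": {"rows": [[[0.01, 0, 0], 0], [[0.01, 0, 0], 0], [[0.02, 0, 0], 0], [[0, 0, -0.03], 0], [[0, 0, -0.04], 0], [[0, 0, -0.05], 0], [[0.03, -0.03, 0], 0], [[0.03, -0.03, 0], 0], [[0.0, 0, 0], 0], [[0, 0, 0], 0]]}}

```text
t: 11.85
tool_pos: [0.5977, 0.2298, 0.2933]
tool_rot: [3.102, 0.496, -0.002]
contact_force: [-0.2, 0.4, -0.9]
opening: -0.0
grip_force: 0.0
```

```bash
python3 - <<'E'
from h import *
s,fs=cam("side")
o=ctrl.get_obs();print(o["t"],o["tool_pos"],o["contact_force"])
th=-2.8242;R=np.array([[np.cos(th),-np.sin(th)],[np.sin(th),np.cos(th)]]);c=np.array([.5378,.1459]);a=np.radians(36)
for x,y,z in[(-.02,.036,0),(.02,.036,0),(.02,-.036,0),(.012,.033,.104),(.012,-.033,.104),(-.012,.033,.104)]:
    u=x-.02; W=np.r_[R@[.02+u*np.cos(a)+z*np.sin(a),y]+c,.008-u*np.sin(a)+z*np.cos(a)]; print(((proj(s,fs,W)[0]-[250,130])*4).round())
a=cv2.resize(s["image"][130:220,250:350],None,fx=4,fy=4,interpolation=2);b=cv2.resize(s["image"][205:295,290:390],None,fx=4,fy=4,interpolation=2)
cv2.imwrite("pics/o2.png",cv2.convertScaleAbs(np.hstack([a,b]),alpha=1.6))
E
```

```text
11.9 [0.59733867 0.22906335 0.29325466] [ 0.4880756  -0.02141137 -0.90977068]
[254. 221.]
[217. 257.]
[174. 196.]
[144. 204.]
[104. 145.]
[168. 181.]
```

View pics/o2.png

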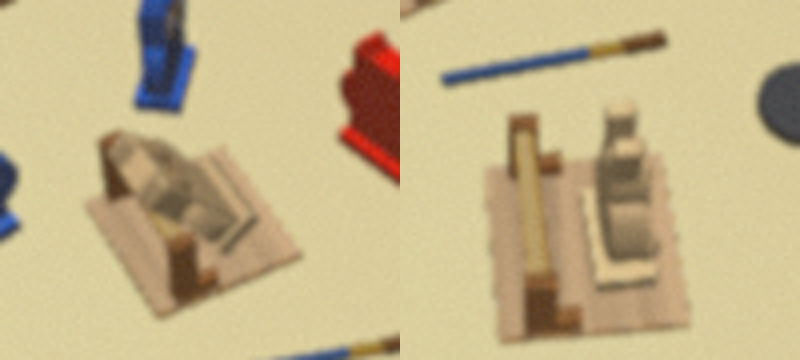

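The owl now leans on its rail: its foot corners at (222,252) and (257,217) are within a few millimetres of the 36° prediction. The rabbit stands upright as before and the arm is clear, so I'm handing in.

```bash
python3 -c "
from station import ctrl
print(ctrl.finish_job())"
```

```text
the job is handed in; nothing more can be done
None
```

The job is handed in at about 12 s: in the last pictures the rabbit stands upright on its foot and the owl leans on its rail at about 36°, with the arm clear; the hand-in gave no verdict, and during the rabbit push its ears briefly wedged under the finger, with about 22 N up on the tool.

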